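Shim the rocking microscope

TASK

The inspection microscope rocks because the foot under the corner of its base farthest from the column is short. Without gripping or lifting anything, push the black wedge shim, thin end first, along the bench squarely under that short foot until it is snug and the rocking stops. Then press a fingertip straight down on the steel screw head above that foot, firmly (about 10 N), to prove the microscope stays level, and finish while still pressing there; leave the other things on the bench alone.

Things in the scene. Friction and masses are not known exactly. Their poses are not given: they have to be found in the camera images.
- scope: loose inspection microscope, about 4.5 kg (varies): white base plate 200 (x) x 240 (y) mm, underside 34 and top 56 mm above the bench, on four round black feet, 28 mm across, centred at x = +-80, y = +-100 mm; the one at (+80, -100) is 9 mm short. It stands level, but 5 to 8 N pressed over the short foot tip it 4 degrees. Origin: at bench level under the base's centre; z up
- short_foot (a point): centre of the underside of the short foot, 9 mm above the bench while the microscope is level; axes as scope. The base plate's edge on the shim's side (-y of the microscope) is 20 mm from this centre; the shim starts on that side
- press_screw (a point): centre of the top of the steel screw head (26 mm across, 4 mm high) on the base plate straight above the short foot, 60 mm above the bench; axes as scope
- scope_head (a point): middle of the microscope head, an upright cylinder 54 mm across from 115 to 261 mm above the bench, 27 mm radius; a grey arm joins it to a column near the base's (-70, +90) mm corner, 246 mm high: an obstacle to keep clear of
- shim: loose black plastic wedge, 60 g, 90 mm long (x), 50 mm wide (y), flat side on the bench; 2 mm high at the thin end (+x), rising evenly to 17 mm at the thick end (-x), the face to push. Origin: centre of the underside; +x points to the thin end, z up. It starts beside the microscope, thin end roughly towards the short foot, up to 20 mm to one side and 0.25 rad askew
- shim_heel (a point): middle of the thick end face, 8.5 mm above the bench; axes as shim. Pushed in straight, the shim meets the rim of the foot when this point is about 62 mm short of the foot's centre; from there the push force rises steeply within a few mm, past 8 N when snug
- tub: white lidded plastic tub, 158 x 118 x 54 mm, origin under its centre; leave alone
- driver: screwdriver lying on the bench, leave alone; origin under its middle
- bottle: white bottle, 56 mm diameter, 130 mm high, origin under its centre; leave alone
- ringgauge: steel ring, 64 mm across, 16 mm high, origin under its centre; leave alone
There are look-alikes about, which are no part of the job. Leave any red look-alike of the shim alone.

How it is judged:
By the outcome, as a careful person would: the job done as asked, in the order asked, and still so for the second after the job is handed in, while the arm keeps its last pose, push and grip.
It also fails if it takes over 64 s, if anything falls off the work surface, if the arm or the gripper's body presses on something with over 40 N, if the wrist force passes 120 N, or if a joint passes its speed limit or range.

ROBOT

A 6-joint arm with a two-finger parallel gripper is mounted at the origin on the work surface. World frame = base frame: x ahead of the robot, y to its left, z up, the work surface at z = 0. Lengths are in mm, angles in degrees, forces in N, time in s.
With the tool pointing down it reaches from about 300 to 850 mm from the base axis. Payload 4.2 kg.
Tool frame: the origin (TCP) lies on the centre line of the jaws, within the pads' length; the fingertips stand 14 mm ahead of it and the grasp point (between the pads) lies 5 mm behind it (env.finger_overhang is the z of the fingertips in the tool frame, in mm); z points along the fingers, y is the line along which they close (so a half turn about z gives the same grasp; the last joint's range is limited). The gripper opens to 91 mm and grips with 3 to 60 N. Pads are 32 mm wide; open, the fingers measure 118 mm over their backs; the gripper's body (76 mm by 178 mm) begins 60 mm behind the grasp point.
Start: joints at [63.083, 18.312, 89.639, -0, 72.044, -1.146], TCP at [250.007, 517.825, 188.876] pointing down, gripper open.
Joint ranges: [-177.97, 177.97], [-48.28, 115.42], [12.27, 149.76], [-77.06, 257.06], [2.81, 150.46], [-146.56, 146.56]. Speed limits (degrees/s): [147.25, 147.25, 180, 180, 180, 180].

INTERFACE

Orientations are given as [roll, pitch, yaw] about the fixed x, y, z axes, in that order (R = Rz(yaw) Ry(pitch) Rx(roll)).
In Python, from workcell import sensors, viewer, env gives the robot as it stands. The module is installed in compiled form; this text tells all that it offers.
- The arm moves only by the tool step_arm, never from a script. Its argument "plan" is one flat list of numbers, 6 for each row, row after row: the shift along the tool's x, y, z in cm, then the turn, a rotation vector about the tool's x, y, z in rad. In form: [x, y, z, wx, wy, wz, x, y, z, wx, wy, wz, ...]. A call has 1 to 5 rows; each row shifts and turns the commanded pose from where the row before left it, along the tool's axes as they then stand; what a row does not reach is not made up. A row lasts 1/12 s, in which the tool goes at most 41.7 mm and 7.16 degrees, less where a joint would pass 70% of its speed; a pose out of reach is approached as far as the arm can. A call is refused whole if a number of a shift passes 4.17 or a number of a turn 0.125, either way. A call with a gripper value outside its range is refused whole. "hand" is the finger opening in cm, from 0 to 9.12, set as the call begins (left out, the last holds). The fingers move at their own pace and stop on an object; "newtons" is the grip in N (left out, the last holds). Time passes only in rows, so rows that do not move let the fingers close. It gives the time, the measured TCP pose, the force, the opening and the grip force at its end, in the units of the state.
- sensors.state(): the state, without advancing time (a new reading comes with each control period).
- viewer.grab_frame(name): name is "scene" or "top"; returns a dict with "img" (480x640x3 uint8, red, green, blue), "fx", "fy", "cx", "cy" (pixels), "k1" (the pictures are not rectified: a ray, as slopes to the right and down, at radius r is drawn at 1 + k1 r^2 times it, then the intrinsics apply), "position" and "attitude" of the camera in the world. Camera axes: x right, y down, z forward; pixel columns grow to the right and rows downward; lengths in mm; the calibration is good to about 2 mm. A picture is of the moment at which its call begins. There is no depth.
- env.job_done(): hands the job in; it is judged then, once.
Trained networks look in a picture, given as the dict that the camera call returned (one of the last four; its "shot" number tells which), for a name from the list of things; names that differ only in an ending like _2 or _b are one class to them, and where a whole thing is asked for, a point or a joint stands for the part that bears it (a point fixed in the world has none). Each returns a list of dicts, best first, with "score" (0 to 1); they miss things now and then, are a little off and sometimes report something else, mostly with a low value. They report only what shows in the picture. A call takes as long as a camera call. They do not tell look-alikes from the thing itself.
- viewer.boxes_of(name, picture): "location" ([column, row] in pixels, amid what is visible of it).
- viewer.pinpoint(name, picture): "location" ([column, row] in pixels: a listed point, or the origin of a listed thing).
The state is a dict: "time_s": time; "qpos": joint angles; "qvel": joint speeds; "effort": joint torques, N m; "ee_pos": TCP position; "ee_rot": TCP orientation; "force": force on the tool from outside, world axes, zero at the start; "torque": the same for the moment, N m; "gripper_width": finger opening in mm; "gripper_force": force on a finger pad.
Only numpy, scipy, OpenCV 4.12 (cv2) and the standard library are available. Lean on these libraries where they do the work, as an engineer would, in place of code of your own. Each camera call takes 0.05 s, during which the arm holds its last target. There are 200 camera calls.

## Working session

There is one attempt and no reset: what is moved stays moved. The work goes in short steps, Python scripts to look and compute and a tool call to move; the robot and the scene stay as the last step left them, time stands still between calls to the robot, and variables do not carry over. Pictures are saved under pics/ and viewed, at most 10 in all, crops included, and the job is handed in when it is done.

Besides the shell and the picture viewer there is one more tool, called after ">>>" as name(argument=value, ...) on one line, values as JSON. step_arm: Moves the arm, as the interface text tells. Its arguments: {"type":"object","properties":{"plan":{"type":"array","items":{"type":"number"}},"hand":{"type":"number"},"newtons":{"type":"number"}},"required":["plan"]}

```bash
mkdir -p pics; cat > h.py <<'E'
import numpy as np, cv2
from scipy.spatial.transform import Rotation as R
from workcell import sensors, viewer, env
def cam(f):
    a=np.array(f["attitude"],float)
    M=a if a.shape==(3,3) else (R.from_quat(a).as_matrix() if a.size==4 else R.from_euler('xyz',a,degrees=True).as_matrix())
    return M,np.array(f["position"],float)
def ground(f,uv,z=0.):
    M,p=cam(f); d=np.array([(uv[0]-f["cx"])/f["fx"],(uv[1]-f["cy"])/f["fy"]]); s=d.copy()
    for _ in range(20): s=d/(1+f["k1"]*(s@s))
    r=M@np.array([s[0],s[1],1]); t=(z-p[2])/r[2]; return p+t*r
def proj(f,P):
    M,p=cam(f); c=M.T@(np.array(P,float)-p); s=c[:2]/c[2]; s=s*(1+f["k1"]*(s@s)); return np.array([s[0]*f["fx"]+f["cx"],s[1]*f["fy"]+f["cy"]])
Z=dict(scope=0,short_foot=9,press_screw=60,scope_head=188,shim=0,shim_heel=8.5,tub=0,driver=0,bottle=0,ringgauge=0)
E
python3 - <<'E'
from h import *
for n in ("scene","top"):
    f=viewer.grab_frame(n); print(n,f["position"],f["attitude"],f["fx"],f["k1"])
    cv2.imwrite(f"pics/{n}0.png",f["img"][:,:,::-1])
    for k in Z:
        for r in viewer.pinpoint(k,f)[:3]: print(k,round(r["score"],2),np.round(r["location"],1),ground(f,r["location"],Z[k]).round(1))
print(sensors.state())
E
```

```text
scene [979.95377299 260.59685601 882.22158267] [-143.6461577     0.66884055  130.34905516] 454.8585291540545 -0.013407733152777202
scope 0.77 [451.7 315.3] [478.1 177.4   0. ]
short_foot 0.58 [393.2 303.8] [540.   68.2   9. ]
press_screw 0.94 [392.2 290.8] [542.5  60.5  60. ]
scope_head 0.6 [496.8 268.2] [452.4 208.7 188. ]
shim 0.97 [393.6 223.3] [353.8 -60.8   0. ]
shim 0.95 [298.7 316.9] [690.2 -69.7   0. ]
shim 0.8 [304.1 263.2] [ 581.4 -151.7    0. ]
shim_heel 0.91 [326.3 230.5] [ 481.3 -169.1    8.5]
shim_heel 0.87 [275.1 311.9] [ 716.7 -112.9    8.5]
shim_heel 0.83 [350.2 266.2] [524.1 -61.9   8.5]
tub 0.85 [269.9 158.7] [ 386.7 -452.6    0. ]
driver 0.98 [224.6 226.1] [ 626.1 -373.7    0. ]
bottle 0.6 [313.6 369.3] [755.8  29.6   0. ]
ringgauge 0.98 [382.8 410.9] [732.3 181.6   0. ]
top [ 391.32096614 -126.45997442 1287.86688703] [-171.45962527    0.93427279  -91.5351674 ] 474.1160704548965 -0.08701579633900365
scope 0.62 [217.4 279. ] [482.3 177.1   0. ]
short_foot 0.63 [257.6 254.9] [544.6  64.5   9. ]
scope_head 0.62 [187.2 281.4] [465.1 204.5 188. ]
scope_head 0.29 [218.1
[... 528 characters left out ...]
7.9] [762.6  28.2   0. ]
{'time_s': 1.1, 'qpos': array([ 6.30830145e+01,  1.83101575e+01,  8.96381184e+01,  9.07085377e-04,
        7.20442095e+01, -1.14483315e+00]), 'qvel': array([ 0.07663239, -0.04388979, -0.02683212, -0.02181392,  0.01669594,
       -0.02489615]), 'effort': array([-4.24140671e-04, -4.12362957e+01, -2.32233524e+01,  7.28097581e-02,
        3.76259966e-02,  7.36854929e-06]), 'ee_pos': array([250.0017047 , 517.83361703, 188.89939515]), 'ee_rot': array([ 1.79992470e+02, -7.12629239e-04,  1.54227568e+02]), 'force': array([ 0.24538021,  0.19043285, -0.18842876]), 'torque': array([ 0.05161913,  0.00646975, -0.04061984]), 'gripper_force': 0.0, 'gripper_width': 91.30166384735043}
```

View pics/scene0.png

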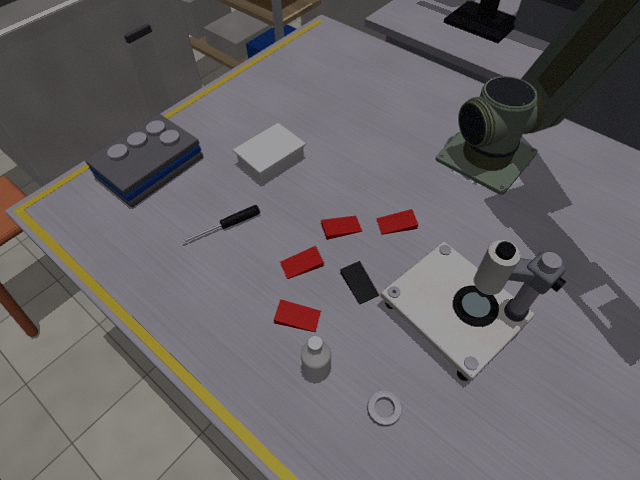

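View pics/top0.png

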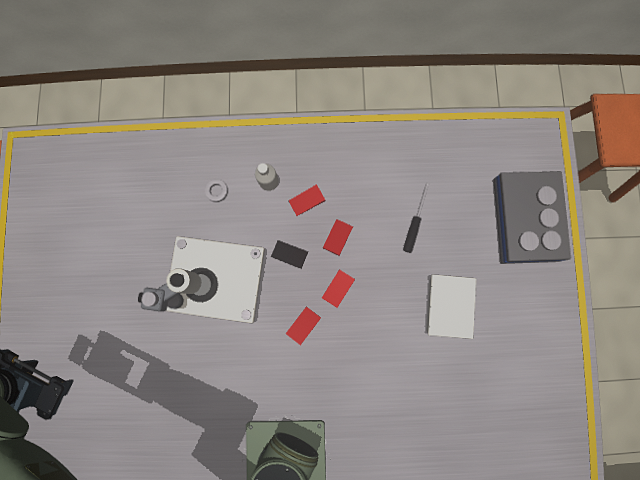

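The black shim is at scene (360,282) and top (290,254). The look-alikes are four red wedges at scene (341,227), (397,222), (302,263) and (297,316). The corner farthest from the column carries the steel screw at scene (394,292), top (256,254). I choose the black one. Next I fit both poses by silhouette and check them in a close crop.

```bash
cat > fit.py <<'E'
from h import *
from scipy.optimize import minimize
W=[(x,y,z) for x,h in((-45,17),(45,2)) for y in(-25,25) for z in(0,h)]
P=[(x,y,z) for x in(-100,100) for y in(-120,120) for z in(34,56)]
def world(p,V): 
    c,s=np.cos(p[2]),np.sin(p[2]); return [(p[0]+c*a-s*b,p[1]+s*a+c*b,z) for a,b,z in V]
S=4
def sil(f,p,V,box):
    q=np.array([proj(f,w) for w in world(p,V)]); q=(q-box[:2]+.5)*S
    m=np.zeros(((box[3]-box[1])*S,(box[2]-box[0])*S),np.uint8)
    cv2.fillPoly(m,[cv2.convexHull(np.round(q*16).astype(np.int32))],1,shift=4); return m
def fit(f,p0,V,kind):
    q=np.array([proj(f,w) for w in world(p0,V)]); b=np.r_[np.floor(q.min(0)-12),np.ceil(q.max(0)+12)].astype(int)
    c=f["img"][b[1]:b[3],b[0]:b[2]].astype(np.uint8); c=cv2.resize(c,None,fx=S,fy=S,interpolation=cv2.INTER_LINEAR)
    g=c.max(2); 
    m=((g<85) if kind=="dark" else (c.min(2)>cv2.mean(c)[0]*0+TH)).astype(np.uint8)
    n,l,st,_=cv2.connectedComponentsWithStats(m); m=(l==1+st[1:,4].argmax()).astype(np.uint8)
    if kind!="dark":
        k,_=cv2.findContours(m,cv2.RETR_EXTERNAL,cv2.CHAIN_APPROX_NONE); cv2.drawContours(m,k,-1,1,-1)
    cost=lambda p:-(lambda s:(s&m).sum()/(s|m).sum())(sil(f,[p[0],p[1],p[2]/50],V,b))
    p=np.array([p0[0],p0[1],p0[2]*50])
    for d in(8,3,1.5): p=minimize(cost,p,method="Nelder-Mead",options=dict(initial_simplex=p+np.vstack([np.zeros(3),np.eye(3)*d]),xatol=.05,fatol=1e-5)).x
    return np.array([p[0],p[1],p[2]/50]),-cost(p)
TH=185
E
python3 - <<'E'
import fit; from fit import *
for n in("scene","top"):
    f=viewer.grab_frame(n); im=f["img"]
    print(n,"plate px",im[320,430] if n=="scene" else im[310,230],"bench",im[350,250] if n=="scene" else im[350,230])
    fit.TH=int((im[320,430].min()+im[350,250].min())/2) if n=="scene" else int((im[310,230].min()+im[350,230].min())/2)
    a=fit.fit(f,[545,-20,1.15],W,"dark"); b=fit.fit(f,[480,177,.1],P,"w"); print("shim",a,"scope",b)
    sf=world(b[0],[(80,-100,9)])[0]; hl=world(a[0],[(-45,0,8.5)])[0]; print("foot",sf,"heel",hl)
    o=cv2.resize(im[:,:,::-1],None,fx=4,fy=4)
    for p,V in((a[0],W),(b[0],P)):
        h=cv2.convexHull(np.array([(proj(f,w)+.5)*4 for w in world(p,V)]).astype(np.int32)); cv2.polylines(o,[h],True,(0,255,0),1)
    for w in(sf,hl,world(b[0],[(80,-100,60)])[0]): cv2.circle(o,tuple(((proj(f,w)+.5)*4).astype(int)),4,(255,0,255),-1)
    c=(360,290) if n=="scene" else (265,265)
    cv2.imwrite(f"pics/crop_{n}.png",o[4*(c[1]-70):4*(c[1]+70),4*(c[0]-95):4*(c[0]+95)])
E
```

```text
scene plate px [155 155 156] bench [123 119 127]<stdin>:5: RuntimeWarning: overflow encountered in scalar add
Traceback (most recent call last):
AttributeError: 'function' object has no attribute 'fit'
```

```bash
cat > look.py <<'E'
import sys, fit as F; from fit import *
tag=sys.argv[1]; s0=eval(sys.argv[2]); b0=eval(sys.argv[3])
for n in("scene","top"):
    f=viewer.grab_frame(n); im=f["img"]; F.TH=int(sys.argv[4])
    a=F.fit(f,s0,W,"dark"); b=F.fit(f,b0,P,"w"); print(n,"shim",a,"scope",b)
    sf=world(b[0],[(80,-100,9)])[0]; hl=world(a[0],[(-45,0,8.5)])[0]; print("foot",np.round(sf,1),"heel",np.round(hl,1))
    o=cv2.resize(im[:,:,::-1],None,fx=4,fy=4)
    for p,V in((a[0],W),(b[0],P)):
        h=cv2.convexHull(np.array([(proj(f,w)+.5)*4 for w in world(p,V)]).astype(np.int32)); cv2.polylines(o,[h],True,(0,255,0),1)
    for w in(sf,hl,world(b[0],[(80,-100,60)])[0]): cv2.circle(o,tuple(((proj(f,w)+.5)*4).astype(int)),4,(255,0,255),-1)
    c=(380,295) if n=="scene" else (265,265)
    cv2.imwrite(f"pics/crop_{n}{tag}.png",o[4*(c[1]-70):4*(c[1]+70),4*(c[0]-95):4*(c[0]+95)])
E
python3 look.py 1 "[545,-20,1.15]" "[480,177,.1]" 150
python3 -c "
import cv2,numpy as np
a=cv2.imread('pics/scene0.png');print(a[300,430],a[270,430],a[330,400],a[335,370]);b=cv2.imread('pics/top0.png');print(b[260,230],b[310,230],b[340,230])"
```

```text
scene shim (array([543.29561757, -21.65630477,   1.16281469]), np.float64(0.984869976359338)) scope (array([ 4.67363872e+02,  1.70562480e+02, -1.24823149e-01]), np.float64(0.5692089507002385))
foot [534.3  61.4   9. ] heel [525.4 -63.    8.5]
top shim (array([546.25047689, -20.12054362,   1.15144972]), np.float64(0.9401440600588414)) scope (array([4.93222710e+02, 1.66584346e+02, 2.90554637e-02]), np.float64(0.5259315923053204))
foot [576.1  69.    9. ] heel [527.9 -61.2   8.5]
[154 155 155] [151 153 154] [130 123 125] [127 120 122]
[191 195 196] [191 195 196] [152 150 155]
```

View pics/crop_scene1.png

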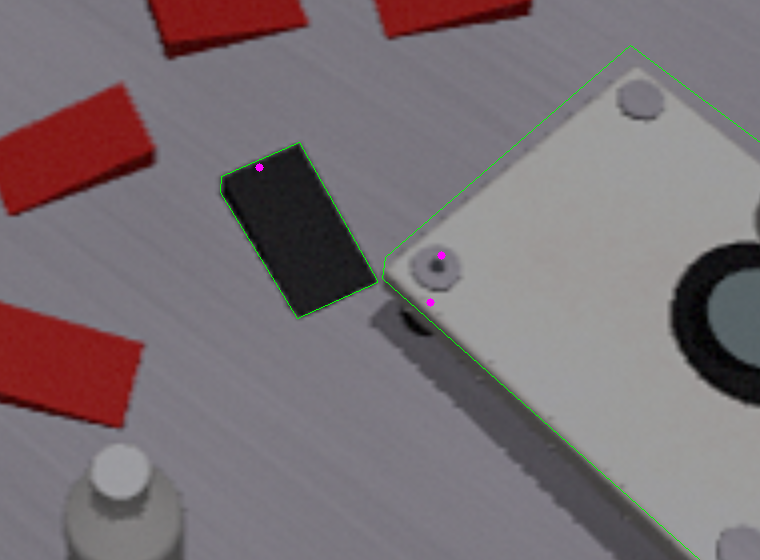

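View pics/crop_top1.png

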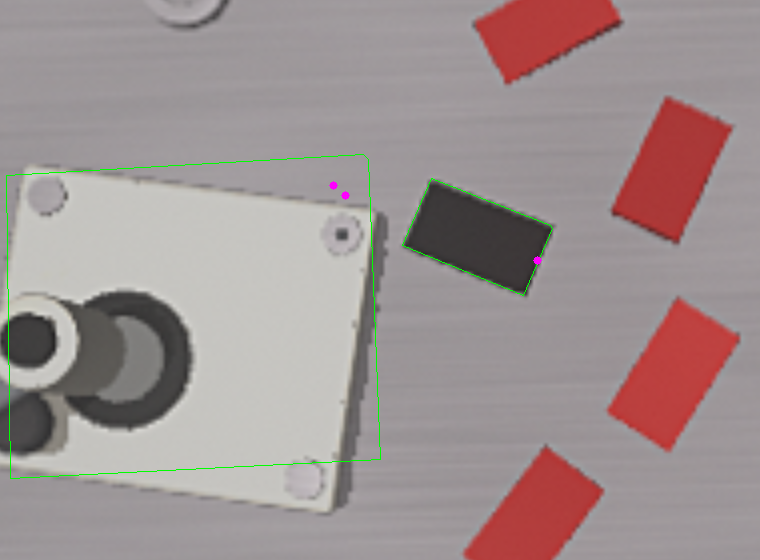

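The shim fit is good in both views. The black wedge's heel is at crop (259,167) in scene and (537,260) in top, away from the scope. The scope fit used a bad threshold, so I redo it on the top face only.

```bash
sed -i 's/for z in(34,56)\]/for z in(56,)]/' fit.py; sed -i 's/F.TH=int(sys.argv\[4\])/F.TH=139 if n=="scene" else 174/; s/"w"); print/"w"); print("scope-screw",np.round(world(b[0],[(80,-100,60)])[0],1), [np.round(ground(f,r["location"],60),1) for r in viewer.pinpoint("press_screw",f)[:1]]); print/' look.py
python3 look.py 2 "[545,-20,1.15]" "[480,177,-.13]" 
python3 - <<'E'
import cv2,numpy as np
a=cv2.imread('pics/crop_scene2.png');b=cv2.imread('pics/crop_top2.png')
cv2.imwrite('pics/both2.png',cv2.resize(np.vstack([a,b]),None,fx=.53,fy=.53,interpolation=cv2.INTER_AREA))
E
```

```text
scope-screw [539.7  62.7  60. ] [array([539.7,  58. ,  60. ])]
scene shim (array([543.38928346, -21.76616578,   1.16901177]), np.float64(0.9854818016071308)) scope (array([ 4.76426101e+02,  1.74053001e+02, -1.57798426e-01]), np.float64(0.6807905893592883))
foot [539.7  62.7   9. ] heel [525.8 -63.2   8.5]
scope-screw [545.3  66.1  60. ] [array([545.2,  63.7,  60. ])]
top shim (array([545.65710466, -20.50432867,   1.15887562]), np.float64(0.9415050269117498)) scope (array([ 4.80475838e+02,  1.76523508e+02, -1.43635532e-01]), np.float64(0.7585695823881865))
foot [545.3  66.1   9. ] heel [527.6 -61.7   8.5]
```

View pics/both2.png

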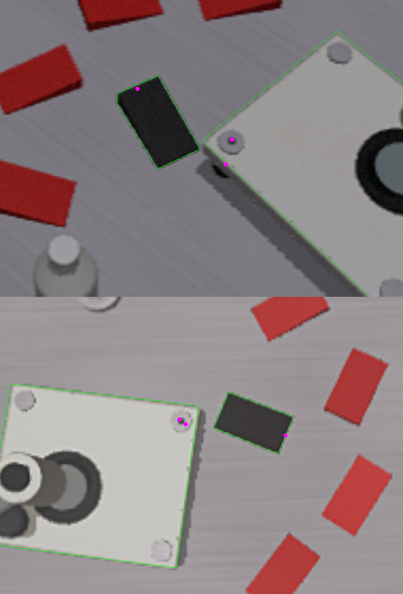

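```bash
cat > go.py <<'E'
from h import *
FO=np.array([542.5,64.4]); YS=-0.15
def uv(u,v): return FO+u*np.array([np.cos(YS),np.sin(YS)])+v*np.array([-np.sin(YS),np.cos(YS)])
def rows(pos,yaw,n,p0=None,r0=None):
    s=sensors.state(); p=np.array(s["ee_pos"] if p0 is None else p0); r=R.from_euler('xyz',s["ee_rot"] if r0 is None else r0,degrees=True)
    g=R.from_euler('xyz',[180,0,yaw],degrees=True); w=(r.inv()*g).as_rotvec()/n; d=(np.array(pos)-p)/n
    for k in range(n):
        print(",".join(f"{x:.2f}" for x in r.inv().apply(d)/10)+","+",".join(f"{x:.3f}" for x in w)+("," if (k+1)%5 else "\n")); r=r*R.from_rotvec(w)
    print()
E
python3 - <<'E'
from go import *
t=uv(70,-99); print(t)
rows([*t,349],81.4,16,p0=[250,517.8,349])
E
```

```text
[596.91960034 -43.94900599]
-3.48,-2.22,-0.00,0.000,-0.000,0.079,
-3.64,-1.94,-0.00,0.000,-0.000,0.079,
-3.79,-1.64,-0.00,0.000,-0.000,0.079,
-3.90,-1.34,-0.00,0.000,-0.000,0.079,
-4.00,-1.02,-0.00,0.000,-0.000,0.079

-4.07,-0.70,-0.00,0.000,-0.000,0.079,
-4.11,-0.38,0.00,0.000,-0.000,0.079,
-4.13,-0.05,0.00,0.000,-0.000,0.079,
-4.12,0.28,0.00,0.000,-0.000,0.079,
-4.08,0.61,0.00,0.000,-0.000,0.079

-4.02,0.93,0.00,0.000,-0.000,0.079,
-3.93,1.24,0.00,0.000,-0.000,0.079,
-3.82,1.55,0.00,0.000,-0.000,0.079,
-3.69,1.85,0.00,0.000,-0.000,0.079,
-3.53,2.14,0.00,0.000,-0.000,0.079

-3.35,2.41,0.00,0.000,-0.000,0.079,
```

>>> step_arm(plan=[0,0,-4,0,0,0,0,0,-4,0,0,0,0,0,-4,0,0,0,0,0,-4,0,0,0], hand=0)

```text
time_s: 1.78
ee_pos: [249.8, 517.4, 350.8]
ee_rot: [180.0, -0.0, 154.2]
force: [0.1, 0.7, 0.1]
gripper_width: 67.6
gripper_force: 0.0
```

>>> step_arm(plan=[-3.48,-2.22,0,0,0,0.079,-3.64,-1.94,0,0,0,0.079,-3.79,-1.64,0,0,0,0.079,-3.9,-1.34,0,0,0,0.079,-4.0,-1.02,0,0,0,0.079])

```text
time_s: 2.2
ee_pos: [359.0, 340.6, 349.0]
ee_rot: [180.0, 0.0, 131.4]
force: [0.2, 0.2, 0.8]
gripper_width: 34.0
gripper_force: 0.0
```

>>> step_arm(plan=[-4.07,-0.7,0,0,0,0.079,-4.11,-0.38,0,0,0,0.079,-4.13,-0.05,0,0,0,0.079,-4.12,0.28,0,0,0,0.079,-4.08,0.61,0,0,0,0.079])

```text
time_s: 2.62
ee_pos: [468.1, 165.1, 349.1]
ee_rot: [180.0, -0.0, 108.7]
force: [0.6, 0.9, 0.2]
gripper_width: 1.3
gripper_force: 0.0
```

>>> step_arm(plan=[-4.02,0.93,0,0,0,0.079,-3.93,1.24,0,0,0,0.079,-3.82,1.55,0,0,0,0.079,-3.69,1.85,0,0,0,0.079,-3.53,2.14,0,0,0,0.079])

```text
time_s: 3.03
ee_pos: [577.5, -9.9, 349.0]
ee_rot: [180.0, -0.0, 86.1]
force: [0.7, 1.3, 0.9]
gripper_width: 0.7
gripper_force: 0.0
```

>>> step_arm(plan=[-3.35,2.41,0,0,0,0.079,0,0,0,0,0,0,0,0,0,0,0,0])

```text
time_s: 3.28
ee_pos: [599.3, -44.6, 347.6]
ee_rot: [-179.9, -0.0, 81.6]
force: [-0.4, 0.9, -0.6]
gripper_width: 0.2
gripper_force: 0.0
```

```bash
python3 -c "
from go import *
s=sensors.state();print(s['ee_pos'],s['ee_rot'],s['gripper_width'],s['qpos'])
rows([*uv(70,-99),17],81.4,9)"
```

```text
[599.28236094 -44.58295716 347.5774671 ] [-1.79881899e+02 -1.36917040e-02  8.16493546e+01] 0.2380397401151256 [-5.36304653e+00  1.80981129e+01  6.76868787e+01  1.98852909e-02
  9.43322353e+01  2.98906660e+00]
0.00,-0.02,3.67,-0.000,-0.000,0.000,
0.00,-0.02,3.67,-0.000,-0.000,0.000,
0.00,-0.02,3.67,-0.000,-0.000,0.000,
0.00,-0.02,3.67,-0.000,-0.000,0.000,
0.00,-0.02,3.67,-0.000,-0.000,0.000

0.00,-0.02,3.67,-0.000,-0.000,0.000,
0.00,-0.02,3.67,-0.000,-0.000,0.000,
0.00,-0.03,3.67,-0.000,-0.000,0.000,
0.00,-0.03,3.67,-0.000,-0.000,0.000,
```

>>> step_arm(plan=[0,0,4,0,0,0,0,0,4,0,0,0,0,0,4,0,0,0,0,0,4,0,0,0,0,0,4,0,0,0])

```text
time_s: 3.7
ee_pos: [597.8, -41.1, 148.0]
ee_rot: [179.9, -0.0, 81.9]
force: [1.7, 0.3, 0.6]
gripper_width: 0.6
gripper_force: 0.0
```

>>> step_arm(plan=[0,0,4,0,0,0,0,0,4,0,0,0,0,0,3,0,0,0,0,0,1,0,0,0,0,0,0,0,0,0])

```text
time_s: 4.12
ee_pos: [596.4, -41.4, 26.8]
ee_rot: [-179.7, -0.0, 81.9]
force: [-0.8, 0.1, 0.5]
gripper_width: 0.7
gripper_force: 0.0
```

>>> step_arm(plan=[0,0,0,0,0,0,0,0,0,0,0,0])

```text
time_s: 4.28
ee_pos: [600.7, -42.5, 31.5]
ee_rot: [179.7, -0.0, 81.8]
force: [-0.1, 0.5, 0.9]
gripper_width: 0.7
gripper_force: 0.0
```

>>> step_arm(plan=[0,0,0.5,0,0,0,0,0,0.6,0,0,0,0,0,0,0,0,0,0,0,0,0,0,0,0,0,0,0,0,0])

```text
time_s: 4.7
ee_pos: [598.8, -42.9, 18.0]
ee_rot: [180.0, -0.0, 81.8]
force: [-0.1, -0.3, -0.9]
gripper_width: 0.7
gripper_force: 0.0
```

```bash
cat > st.py <<'E'
from go import *
s=sensors.state();p=s['ee_pos']-[*FO,0]
c,q=np.cos(YS),np.sin(YS)
print(s['ee_pos'],s['ee_rot'],s['force'],'u',p[0]*c+p[1]*q,'v',-p[0]*q+p[1]*c,'qvel',np.abs(s['qvel']).max())
E
python3 st.py
```

```text
[598.83206006 -42.89694891  18.00244639] [ 1.79986681e+02 -8.18300881e-03  8.17993618e+01] [-0.1345415 -0.3134906 -0.8774636] u 71.73376741594524 v -97.67396197930968 qvel 0.14628234926479405
```

>>> step_arm(plan=[0,-0.7,0,0,0,0,0,-0.7,0,0,0,0,0,-0.6,0,0,0,0,0,-0.5,0,0,0,0,0,-0.3,0,0,0,0])

```text
time_s: 5.12
ee_pos: [569.9, -38.7, 17.9]
ee_rot: [-180.0, -0.0, 81.8]
force: [0.3, -0.4, 0.1]
gripper_width: 0.4
gripper_force: 0.0
```

>>> step_arm(plan=[0,0,0,0,0,0,0,0,0,0,0,0])

```text
time_s: 5.28
ee_pos: [571.1, -38.8, 18.0]
ee_rot: [180.0, -0.0, 81.8]
force: [-0.4, 0.1, 0.4]
gripper_width: 0.6
gripper_force: 0.0
```

```bash
python3 st.py; python3 look.py 3 "[540,-21,1.35]" "[479,175,-.15]" 
python3 - <<'E'
import cv2,numpy as np
a=cv2.imread('pics/crop_scene3.png');b=cv2.imread('pics/crop_top3.png')
cv2.imwrite('pics/both3.png',cv2.resize(np.vstack([a,b]),None,fx=.53,fy=.53,interpolation=cv2.INTER_AREA))
E
```

```text
[571.09117238 -38.81976222  18.0492845 ] [ 1.79967006e+02 -7.37750843e-03  8.18066159e+01] [-0.43838107  0.14664799  0.44534135] u 43.695092833663274 v -97.78810414446848 qvel 0.7167720413998925
scope-screw [540.1  62.6  60. ] [array([540.4,  61.3,  60. ])]
scene shim (array([543.26823579, -23.88841168,   1.1774652 ]), np.float64(0.46006123016977457)) scope (array([ 4.77848388e+02,  1.74508241e+02, -1.66766695e-01]), np.float64(0.6967765737781982))
foot [540.1  62.6   9. ] heel [526.  -65.5   8.5]
scope-screw [543.6  74.3  60. ] [array([542.6,  64. ,  60. ])]
top shim (array([591.95200264,   1.20522925,   0.89933238]), np.float64(0.46670894102726695)) scope (array([ 4.81870323e+02,  1.86480897e+02, -1.72020357e-01]), np.float64(0.49684708355228585))
foot [543.6  74.3   9. ] heel [564.  -34.    8.5]
```

View pics/both3.png

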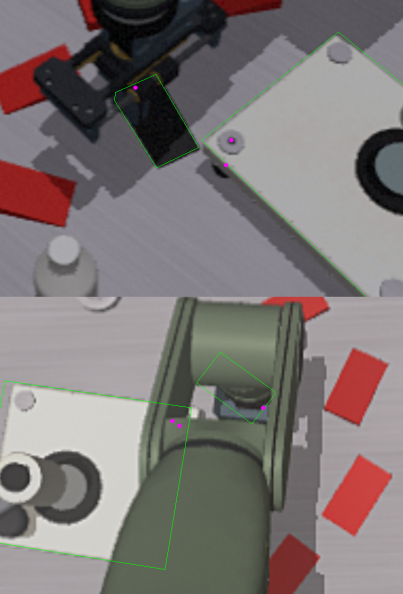

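```bash
python3 - <<'E'
from fit import *; from go import uv
f=viewer.grab_frame("scene"); im=cv2.resize(f["img"][:,:,::-1],None,fx=5,fy=5,interpolation=cv2.INTER_CUBIC)
im=np.clip(im.astype(float)*1.7,0,255).astype(np.uint8)
s=sensors.state(); p=s["ee_pos"]; r=R.from_euler('xyz',s["ee_rot"],degrees=True)
c=[proj(f,p+r.apply([x,y,14])) for x,y in((-16,-13.5),(16,-13.5),(16,13.5),(-16,13.5))]
cv2.polylines(im,[((np.array(c)+.5)*5).astype(np.int32)],True,(0,255,0),1)
x0,y0=proj(f,[545,-20,5]).astype(int)-[60,55]
cv2.imwrite("pics/z4.png",im[5*y0:5*y0+550,5*x0:5*x0+700]); print(x0,y0)
E
```

```text
299 228
```

View pics/z4.png

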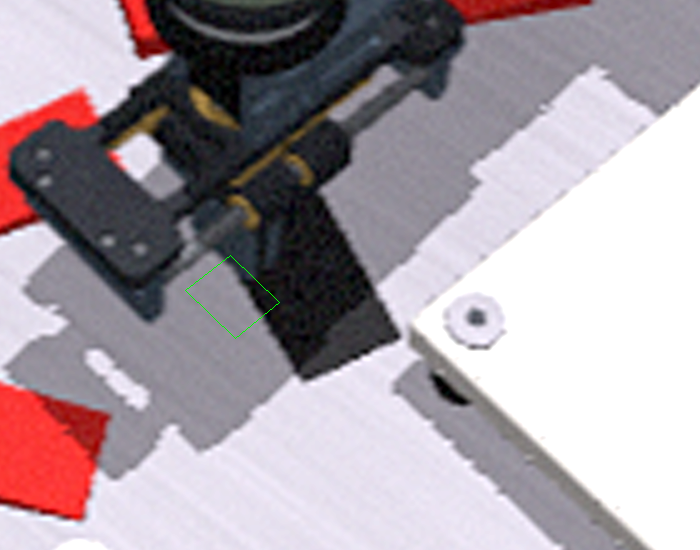

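The frame shows the fingertip at crop (245,265), just reaching the shim's side. The shim has hardly moved, so the fingertips are slimmer than the overall back width. I push on and list where the red wedges are.

>>> step_arm(plan=[0,-0.3,0,0,0,0,0,-0.3,0,0,0,0,0,-0.2,0,0,0,0,0,0,0,0,0,0,0,0,0,0,0,0])

```text
time_s: 5.95
ee_pos: [563.0, -37.7, 17.9]
ee_rot: [180.0, -0.0, 81.8]
force: [0.0, 0.9, -0.8]
gripper_width: 0.6
gripper_force: 0.0
```

```bash
python3 - <<'E'
from go import *
f=viewer.grab_frame("top"); im=cv2.imread("pics/top0.png").astype(int)
m=((im[:,:,2]-im[:,:,1])>70).astype(np.uint8); m[:,500:]=0
n,l,st,_=cv2.connectedComponentsWithStats(m)
c,q=np.cos(YS),np.sin(YS)
for i in range(1,n):
    if st[i,4]<100: continue
    k=np.argwhere(l==i)[:,::-1]; b=cv2.boxPoints(cv2.minAreaRect(k.astype(np.float32)))
    g=np.array([ground(f,x,8)[:2] for x in b])-FO
    print("uv corners",np.round(np.c_[g[:,0]*c+g[:,1]*q,-g[:,0]*q+g[:,1]*c]).tolist())
E
python3 st.py; python3 look.py 5 "[543,-22,1.2]" "[479,175,-.15]" | grep scene
```

```text
uv corners [[163.0, -60.0], [218.0, -133.0], [177.0, -163.0], [123.0, -91.0]]
uv corners [[44.0, -172.0], [128.0, -199.0], [112.0, -247.0], [29.0, -219.0]]
uv corners [[-91.0, -185.0], [-9.0, -224.0], [-30.0, -269.0], [-112.0, -230.0]]
uv corners [[-197.0, -102.0], [-119.0, -148.0], [-144.0, -191.0], [-222.0, -144.0]]
[563.13701673 -37.69727798  17.92725272] [ 1.79985918e+02 -7.29343888e-03  8.18048167e+01] [ 1.19222296 -0.33611008 -0.40617441] u 35.662511828355676 v -97.86687836214955 qvel 0.39970959019654445
scene shim (array([542.37768866, -24.20197956,   1.14073076]), np.float64(0.46745562130177515)) scope (array([ 4.77848388e+02,  1.74508241e+02, -1.66766695e-01]), np.float64(0.7062677401503115))
```

>>> step_arm(plan=[0,0.8,0,0,0,0,0,0,-3,0,0,0,0,0,-3,0,0,0,-3.4,-2.2,0,0,0,0,-3.4,-2.2,0,0,0,0], hand=1.8)

```text
time_s: 6.62
ee_pos: [520.7, -100.2, 79.9]
ee_rot: [179.6, 0.0, 82.0]
force: [-0.2, -0.6, -0.5]
gripper_width: 18.1
gripper_force: 0.0
```

>>> step_arm(plan=[0,0,0,0,0,0,0,0,0,0,0,0,0,0,0,0,0,0,0,0,0,0,0,0])

```text
time_s: 6.95
ee_pos: [519.0, -99.4, 77.8]
ee_rot: [179.9, -0.0, 81.8]
force: [-0.6, 1.0, -0.2]
gripper_width: 18.3
gripper_force: 0.0
```

```bash
python3 st.py; python3 look.py 6 "[540,-22,1.3]" "[479,175,-.15]" | grep -A1 scene
```

```text
[518.95675989 -99.4348447   77.83460878] [ 1.79948101e+02 -2.00882529e-02  8.18381266e+01] [-0.58567287  0.99284081 -0.24547   ] u 1.2042983254344435 v -165.5134138297968 qvel 0.4469065003248331
scene shim (array([543.34371653, -22.88419381,   1.16840829]), np.float64(0.968603344570031)) scope (array([ 4.77633985e+02,  1.73692645e+02, -1.54951006e-01]), np.float64(0.7077143453997433))
foot [541.2  62.5   9. ] heel [525.7 -64.3   8.5]
```

View pics/crop_scene6.png

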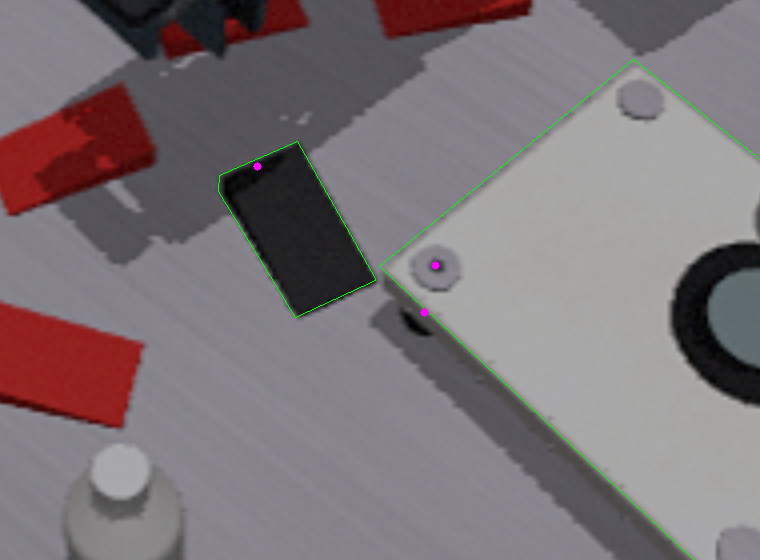

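The shim has hardly moved (fit still at heading 1.17), so my picture of the fingertip shape is off. I check the fingertips against the projected tool frame.

```bash
python3 - <<'E'
from fit import *
print(env.finger_overhang)
f=viewer.grab_frame("scene"); K=6; im=cv2.resize(f["img"][:,:,::-1],None,fx=K,fy=K,interpolation=cv2.INTER_CUBIC)
im=np.clip(im.astype(float)*2.2,0,255).astype(np.uint8)
s=sensors.state(); p=s["ee_pos"]; r=R.from_euler('xyz',s["ee_rot"],degrees=True)
P=lambda t:tuple(((proj(f,p+r.apply(t))+.5)*K).astype(int))
for sg in(-1,1):
    a=[P([x,sg*y,14]) for x,y in((-16,9),(16,9),(16,22.5),(-16,22.5))]
    cv2.polylines(im,[np.array(a,np.int32)],True,(0,255,0),1)
    for x in(-16,16): cv2.line(im,P([x,sg*9,14]),P([x,sg*9,-26]),(255,255,0),1)
cv2.circle(im,P([0,0,14]),4,(255,0,255),-1)
x,y=np.array(P([0,0,0]))-[330,330]
cv2.imwrite("pics/z7.png",im[y:y+560,x:x+700])
E
```

```text
14.0
```

View pics/z7.png

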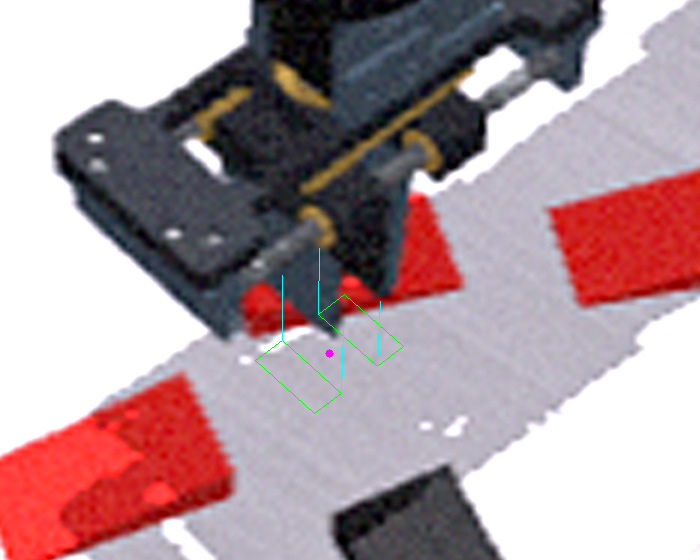

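The real fingertips are drawn about 10 px higher than the nominal model: tips at (335,335) and (390,297), against predicted (340,395) and (380,365). So they may be well above the nominal height and passed over the shim. I test this with a guarded descent here on free bench.

>>> step_arm(plan=[0,0,2,0,0,0,0,0,2,0,0,0,0,0,2,0,0,0,0,0,0,0,0,0,0,0,0,0,0,0])

```text
time_s: 7.62
ee_pos: [517.3, -99.5, 17.2]
ee_rot: [-179.9, -0.0, 81.8]
force: [0.0, 0.4, 0.3]
gripper_width: 18.3
gripper_force: 0.0
```

>>> step_arm(plan=[0,0,0.2,0,0,0,0,0,0,0,0,0,0,0,0.15,0,0,0,0,0,0,0,0,0])

```text
time_s: 7.95
ee_pos: [518.3, -100.0, 15.0]
ee_rot: [179.9, 0.0, 81.8]
force: [-0.3, 0.3, -0.2]
gripper_width: 18.0
gripper_force: 0.0
```

>>> step_arm(plan=[0,0,0.2,0,0,0,0,0,0,0,0,0,0,0,0,0,0,0])

```text
time_s: 8.2
ee_pos: [517.7, -99.9, 12.4]
ee_rot: [180.0, -0.0, 81.8]
force: [-0.4, -0.6, 0.7]
gripper_width: 18.4
gripper_force: 0.0
```

>>> step_arm(plan=[0,0,0.3,0,0,0,0,0,0,0,0,0,0,0,0.2,0,0,0,0,0,0,0,0,0])

```text
time_s: 8.53
ee_pos: [517.5, -99.8, 6.9]
ee_rot: [-180.0, -0.0, 81.8]
force: [-0.1, 0.6, -0.6]
gripper_width: 17.9
gripper_force: 0.0
```

>>> step_arm(plan=[0,0,0.3,0,0,0,0,0,0,0,0,0,0,0,0.2,0,0,0,0,0,0,0,0,0])

```text
time_s: 8.87
ee_pos: [517.6, -99.8, 2.0]
ee_rot: [-180.0, -0.0, 81.8]
force: [-0.3, 0.2, -0.2]
gripper_width: 17.6
gripper_force: 0.0
```

```bash
python3 st.py; python3 look.py 8 "[543,-22,1.17]" "[479,175,-.15]" | grep -A1 scene
```

```text
[517.5567946  -99.82639145   1.99385071] [-1.79968142e+02 -7.33029516e-03  8.18089232e+01] [-0.30399661  0.18065973 -0.15375614] u -0.12143484496042944 v -166.10977213565292 qvel 0.4642866846294189
scene shim (array([543.35979892, -22.60974079,   1.1717428 ]), np.float64(0.9672348610466273)) scope (array([ 4.77564361e+02,  1.73729085e+02, -1.60027649e-01]), np.float64(0.7063723299669318))
foot [540.6  62.3   9. ] heel [525.9 -64.1   8.5]
```

>>> step_arm(plan=[0,0,0.3,0,0,0,0,0,0,0,0,0,0,0,0.3,0,0,0,0,0,0,0,0,0])

```text
time_s: 9.4
ee_pos: [517.4, -99.8, -4.2]
ee_rot: [-180.0, -0.0, 81.8]
force: [0.4, 0.1, 0.3]
gripper_width: 17.9
gripper_force: 0.0
```

>>> step_arm(plan=[0,0,0.3,0,0,0,0,0,0,0,0,0,0,0,0.2,0,0,0,0,0,0,0,0,0])

```text
time_s: 9.73
ee_pos: [517.6, -99.8, -9.0]
ee_rot: [-180.0, -0.0, 81.8]
force: [-0.0, 0.2, -0.2]
gripper_width: 18.2
gripper_force: 0.0
```

>>> step_arm(plan=[0,0,0.3,0,0,0,0,0,0,0,0,0,0,0,0.2,0,0,0,0,0,0,0,0,0])

```text
time_s: 10.07
ee_pos: [517.6, -99.8, -14.0]
ee_rot: [-180.0, -0.0, 81.8]
force: [0.2, 0.4, 0.4]
gripper_width: 18.1
gripper_force: 0.0
```

>>> step_arm(plan=[0,0,0.2,0,0,0,0,0,0,0,0,0,0,0,0.2,0,0,0,0,0,0,0,0,0])

```text
time_s: 10.4
ee_pos: [517.6, -99.8, -18.0]
ee_rot: [-180.0, -0.0, 81.8]
force: [-0.1, 0.2, -0.2]
gripper_width: 18.0
gripper_force: 0.0
```

>>> step_arm(plan=[0,0,0.2,0,0,0,0,0,0,0,0,0,0,0,0.1,0,0,0,0,0,0,0,0,0])

```text
time_s: 10.73
ee_pos: [517.7, -99.9, -20.8]
ee_rot: [-180.0, -0.0, 81.8]
force: [-0.4, -0.3, 0.5]
gripper_width: 18.0
gripper_force: 0.0
```

>>> step_arm(plan=[0,0,0.2,0,0,0,0,0,0,0,0,0])

```text
time_s: 10.9
ee_pos: [517.6, -99.8, -22.9]
ee_rot: [-180.0, -0.0, 81.8]
force: [0.6, 0.2, 0.3]
gripper_width: 17.8
gripper_force: 0.0
```

>>> step_arm(plan=[0,0,0.15,0,0,0,0,0,0,0,0,0])

```text
time_s: 11.07
ee_pos: [517.6, -99.8, -24.4]
ee_rot: [-180.0, -0.0, 81.8]
force: [0.0, -0.1, -0.3]
gripper_width: 18.1
gripper_force: 0.0
```

>>> step_arm(plan=[0,0,0.15,0,0,0,0,0,0,0,0,0])

```text
time_s: 11.23
ee_pos: [517.8, -99.9, -24.8]
ee_rot: [180.0, -0.0, 81.8]
force: [-1.1, 1.0, 7.1]
gripper_width: 18.0
gripper_force: 3.5
```

>>> step_arm(plan=[0,0,0.15,0,0,0,0,0,0,0,0,0])

```text
time_s: 11.4
ee_pos: [517.9, -99.9, -24.9]
ee_rot: [180.0, -0.0, 81.8]
force: [-4.8, 1.0, 18.8]
gripper_width: 18.1
gripper_force: 9.4
```

>>> step_arm(plan=[0,0,0.15,0,0,0,0,0,0,0,0,0])

```text
time_s: 11.57
ee_pos: [517.9, -99.9, -24.9]
ee_rot: [179.9, -0.0, 81.8]
force: [-9.1, 1.5, 30.6]
gripper_width: 18.4
gripper_force: 15.3
```

The bench touches the tips at a reported TCP z of -24.7, so the true height is the reported one plus 38.7 mm. I lift the tips to about 4 mm and use the last picture to check the x/y offset with the corrected height.

>>> step_arm(plan=[0,0,-0.4,0,0,0,0,0,-0.37,0,0,0,0,0,0,0,0,0,0,0,0,0,0,0])

```text
time_s: 11.9
ee_pos: [517.8, -99.9, -21.1]
ee_rot: [180.0, -0.0, 81.8]
force: [-0.4, 0.0, 0.7]
gripper_width: 18.1
gripper_force: 0.0
```

```bash
python3 st.py; python3 - <<'E'
from fit import *
f=viewer.grab_frame("scene"); K=8; im=cv2.resize(f["img"][:,:,::-1],None,fx=K,fy=K,interpolation=cv2.INTER_CUBIC)
im=np.clip(im.astype(float)*2.5,0,255).astype(np.uint8)
s=sensors.state(); p=s["ee_pos"]+[0,0,38.7]; r=R.from_euler('xyz',s["ee_rot"],degrees=True)
P=lambda t:tuple(((proj(f,p+r.apply(t))+.5)*K).astype(int))
for sg in(-1,1):
    a=[P([x,sg*y,14]) for x,y in((-16,9),(16,9),(16,22.5),(-16,22.5))]
    cv2.polylines(im,[np.array(a,np.int32)],True,(0,255,0),1)
    for x in(-16,16): cv2.line(im,P([x,sg*9,14]),P([x,sg*9,-16]),(255,255,0),1)
cv2.circle(im,P([0,0,14]),4,(255,0,255),-1)
x,y=np.array(P([0,0,0]))-[350,280]
cv2.imwrite("pics/z9.png",im[y:y+600,x:x+800])
E
```

```text
[517.8180387  -99.86779502 -21.1021213 ] [ 1.79997878e+02 -6.87017330e-03  8.18054213e+01] [-0.39775533  0.03041966  0.714157  ] u 0.14306303519224528 v -166.11167095135445 qvel 0.5549711405688638
```

View pics/z9.png

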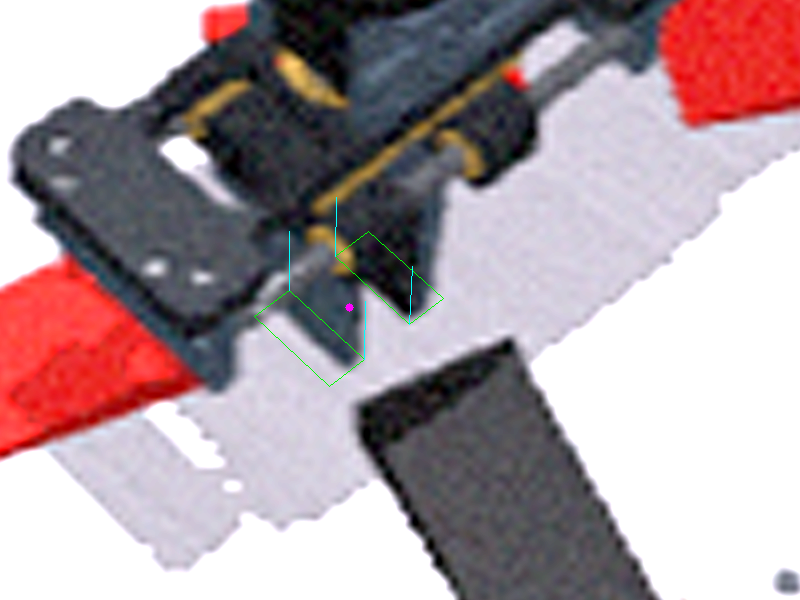

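With the corrected height the model lines up with the fingers (inner tip corners near (360,362) and (410,320)). The x/y offset is within about 2 mm and the fingertips are about 6 mm thick each. I redo the side push at the right height.

>>> step_arm(plan=[0,0,-2,0,0,0,0,0,-2,0,0,0,3.4,3.0,0,0,0,0,3.4,3.0,0,0,0,0,0,0,0,0,0,0], hand=0)

```text
time_s: 12.37
ee_pos: [587.7, -42.5, 19.5]
ee_rot: [179.6, -0.1, 81.9]
force: [1.3, -0.6, 0.9]
gripper_width: 0.1
gripper_force: 0.0
```

>>> step_arm(plan=[0,0,0,0,0,0,0,0,2,0,0,0,0,0,2,0,0,0,0,0,0,0,0,0,0,0,0,0,0,0])

```text
time_s: 12.78
ee_pos: [579.3, -46.4, -22.2]
ee_rot: [-179.8, 0.0, 81.8]
force: [-0.3, -0.2, 0.1]
gripper_width: 0.5
gripper_force: 0.0
```

>>> step_arm(plan=[0,-0.6,0,0,0,0,0,-0.6,0,0,0,0,0,-0.4,0,0,0,0,0,-0.4,0,0,0,0,0,0,0,0,0,0])

```text
time_s: 13.2
ee_pos: [560.2, -42.9, -20.6]
ee_rot: [-180.0, -0.0, 81.8]
force: [0.1, -0.1, -0.3]
gripper_width: 0.6
gripper_force: 0.0
```

```bash
python3 st.py; python3 look.py 10 "[540,-22,1.3]" "[479,175,-.15]" | grep -A1 scene
```

```text
[560.23927476 -42.94230127 -20.58516741] [-1.79962630e+02 -5.95018493e-04  8.18097238e+01] [ 0.09748891 -0.12883794 -0.34844068] u 33.58111485961146 v -103.48603884443222 qvel 1.2879968644217437
scene shim (array([529.16682646, -22.98183261,   1.22752914]), np.float64(0.4033756666116884)) scope (array([ 4.77511333e+02,  1.73815032e+02, -1.57303276e-01]), np.float64(0.6944515606288986))
foot [540.9  62.5   9. ] heel [514.  -65.4   8.5]
```

>>> step_arm(plan=[0,-0.2,0,0,0,0,0,0,0,0,0,0,0,0.6,0,0,0,0,0,0,-2,0,0,0,0,0,-2,0,0,0])

```text
time_s: 13.82
ee_pos: [565.0, -43.6, 18.4]
ee_rot: [-179.8, 0.0, 81.8]
force: [0.6, -0.5, -0.2]
gripper_width: 0.1
gripper_force: 0.0
```

>>> step_arm(plan=[-3.1,-1.9,0,0,0,0,-3.1,-1.9,0,0,0,0,0,0,0,0,0,0,0,0,0,0,0,0], hand=2.5)

```text
time_s: 14.15
ee_pos: [518.5, -100.6, 19.2]
ee_rot: [180.0, -0.0, 81.7]
force: [0.2, -0.2, -0.0]
gripper_width: 23.4
gripper_force: 0.0
```

```bash
python3 st.py; python3 look.py 11 "[532,-22,1.35]" "[479,175,-.15]"
```

```text
[ 518.49989962 -100.64510531   19.18019672] [ 1.79999900e+02 -8.90672378e-03  8.16509594e+01] [ 0.1756741  -0.1715575  -0.04706044] u 0.9334271849970541 v -166.77835686324647 qvel 1.7850927194031931
scope-screw [540.9  62.3  60. ] [array([533.6,  67.1,  60. ])]
scene shim (array([528.04557004, -21.15467512,   1.21305495]), np.float64(0.9690638269191885)) scope (array([ 4.77672788e+02,  1.73644225e+02, -1.58660984e-01]), np.float64(0.7076134376547962))
foot [540.9  62.3   9. ] heel [512.3 -63.3   8.5]
scope-screw [543.9  65.1  60. ] [array([547. ,  69.8,  60. ])]
top shim (array([520.9036968 , -42.54857189,   1.6216681 ]), np.float64(0.4374847474172293)) scope (array([ 4.80789086e+02,  1.76565304e+02, -1.59722785e-01]), np.float64(0.7714068592417018))
foot [543.9  65.1   9. ] heel [523.2 -87.5   8.5]
```

```bash
sed -i 's/542.5,64.4/542.4,63.7/; s/YS=-0.15$/YS=-0.157/' go.py; grep FO= go.py; python3 st.py; python3 -c "
from go import *
rows([*uv(-2,-165),-20.7],81.0,3)"
```

```text
FO=np.array([542.4,63.7]); YS=-0.157
[519.99805823 -99.05786145  19.00658273] [ 1.79958822e+02 -1.39367738e-02  8.18491616e+01] [ 0.19472517 -0.43750964  0.26250544] u 3.3217219402669365 v -164.25874290787272 qvel 0.32815934646771105
-0.02,-0.18,1.32,0.000,-0.000,0.005,
-0.02,-0.18,1.32,0.000,-0.000,0.005,
-0.02,-0.18,1.32,0.000,-0.000,0.005,
```

>>> step_arm(plan=[0,-0.18,1.32,0,0,0.005,0,-0.18,1.32,0,0,0.005,0,-0.18,1.32,0,0,0.005,0,0,0,0,0,0,0,0,0,0,0,0], hand=2.8)

```text
time_s: 14.77
ee_pos: [513.7, -98.1, -21.1]
ee_rot: [-179.9, -0.0, 81.0]
force: [0.2, -0.9, 0.2]
gripper_width: 28.0
gripper_force: 0.0
```

>>> step_arm(plan=[0.6,0,0,0,0,0,0.6,0,0,0,0,0,0.6,0,0,0,0,0,0.6,0,0,0,0,0,0.6,0,0,0,0,0])

```text
time_s: 15.18
ee_pos: [519.0, -68.5, -20.0]
ee_rot: [179.9, 0.0, 81.0]
force: [0.7, -1.2, 0.3]
gripper_width: 28.3
gripper_force: 0.4
```

>>> step_arm(plan=[0.6,0,0,0,0,0,0.4,0,0,0,0,0,0,0,0,0,0,0])

```text
time_s: 15.43
ee_pos: [520.0, -58.3, -20.5]
ee_rot: [180.0, -0.0, 81.0]
force: [-1.1, 0.2, 0.3]
gripper_width: 27.4
gripper_force: 0.0
```

```bash
python3 st.py; python3 look.py 12 "[530,-5,1.35]" "[479,175,-.15]"|grep -A1 scene
```

```text
[520.04332868 -58.31704361 -20.49443274] [ 1.79997786e+02 -1.86287461e-02  8.10015834e+01] [-1.05640429  0.23644699  0.31759928] u -3.003628065247927 v -124.01192645069176 qvel 0.9435827969397461
scene shim (array([517.94906856, -19.31586674,   1.36324501]), np.float64(0.5101237747728411)) scope (array([ 4.77610024e+02,  1.73635459e+02, -1.54312233e-01]), np.float64(0.7065564475215613))
foot [541.3  62.5   9. ] heel [508.7 -63.4   8.5]
```

>>> step_arm(plan=[-2,0,0,0,0,0,-2,0,0,0,0,0,0,0,-2,0,0,0,0,0,-2,0,0,0,0,0,0,0,0,0])

```text
time_s: 16.05
ee_pos: [516.0, -100.0, 22.4]
ee_rot: [179.6, 0.0, 80.9]
force: [0.2, 0.7, -0.2]
gripper_width: 28.1
gripper_force: 0.0
```

```bash
python3 look.py 13 "[530,0,1.40]" "[479,175,-.15]"|grep -A1 scene;python3 st.py
```

```text
scene shim (array([523.62553662,   3.11503032,   1.37289242]), np.float64(0.7746368038740921)) scope (array([ 4.77672788e+02,  1.73644225e+02, -1.58660984e-01]), np.float64(0.7072613228773148))
foot [540.9  62.3   9. ] heel [514.8 -41.    8.5]
[512.79717075 -98.63280525  18.63955204] [-1.79902944e+02 -1.08567167e-02  8.09422877e+01] [ 0.69201349  0.59658903 -1.2001219 ] u -3.857060352529988 v -164.96481516974214 qvel 0.5223089163442355
```

```bash
sed -i 's/g<85/g<DK/; s/^TH=185/TH=185; DK=85/' fit.py; python3 - <<'E'
import fit as F; from fit import *
f=viewer.grab_frame("scene")
g=f["img"].max(2)
x,y=proj(f,[527,0,8]).astype(int); print(x,y); print(g[y-34:y+34:2,x-34:x+36:2])
for d in(45,52,60,70):
    F.DK=d
    for p0 in([527,0,1.35],[530,2,1.45]): print(d,*F.fit(f,p0,W,"dark"))
E
```

```text
371 282
[[ 35  39  70 ... 135 139 135]
 [ 34  41  69 ... 134 134 138]
 [ 27  37  72 ... 133 133 133]
 ...
 [136 139 143 ... 160 169 166]
 [143 136 136 ...  99 158 168]
 [141 142 139 ...  81  94 158]]
45 [522.97950406   2.41371369   1.39366123] 0.7816123126991661
45 [523.33381491   3.05299653   1.3875354 ] 0.7827562797012899
52 [523.0143692    2.26779732   1.39018008] 0.8000680272108843
52 [523.35681518   2.60900705   1.36623054] 0.7968718261222831
60 [523.70728217   3.15606863   1.37421377] 0.8108089826839827
60 [523.73915617   2.81282168   1.36396613] 0.8108803031328236
70 [523.69124184   2.91603799   1.37037785] 0.8315589611446396
70 [523.71652086   3.02763366   1.36865123] 0.8301414360154293
```

```bash
cat > fs.py <<'E'
import fit as F; from fit import *
from go import FO,YS
F.DK=75
PB=[(x,y,z) for x in(-100,100) for y in(-120,120) for z in(34,56)]
o=F.sil; SC=[477.7,173.7,-.158]
F.sil=lambda f,p,V,b:o(f,p,V,b)&(1-o(f,SC,PB,b))
f=viewer.grab_frame("scene")
def run(p0s):
    for p0 in p0s:
        p,q=F.fit(f,p0,W,"dark"); ft=np.array(world(SC,[(80,-100,9)])[0])
        d=np.array([*p[:2]])-ft[:2]; c,s=np.cos(SC[2]),np.sin(SC[2])
        h=d-45*np.array([np.cos(p[2]),np.sin(p[2])])
        print(p,round(q,3),"centre uv",d[0]*c+d[1]*s,-d[0]*s+d[1]*c,"heel uv",h[0]*c+h[1]*s,-h[0]*s+h[1]*c,"askew",p[2]-np.pi/2-SC[2])
E
python3 -c "
from fs import *
run([[527,0,1.35],[524,4,1.42]])
print('foot px',proj(f,world(SC,[(80,-114,9)])[0]))"
```

```text
[523.30302452   3.48542831   1.37321884] 0.944 centre uv -8.182863902793693 -60.919033129681594 heel uv -9.963386075759733 -105.8837942298095 askew -0.03957749080708975
[523.29659803   3.33098439   1.37093934] 0.945 centre uv -8.164909609647738 -61.07256446065022 heel uv -10.047924118569885 -106.03315004801983 askew -0.041856988086809516
foot px [386.07226228 298.18515906]
```

>>> step_arm(plan=[3.07,-1.6,0,0,0,0,3.07,-1.6,0,0,0,0,3.07,-1.6,0,0,0,0,0,0,0,0,0,0,0,0,0,0,0,0], hand=0)

```text
time_s: 16.77
ee_pos: [479.7, 1.0, 18.9]
ee_rot: [-179.9, 0.0, 81.1]
force: [0.9, 0.3, 0.6]
gripper_width: 0.8
gripper_force: 0.0
```

>>> step_arm(plan=[0,0,2,0,0,0,0,0,1.97,0,0,0,0,0,0,0,0,0,0,0,0,0,0,0,0,0,0,0,0,0])

```text
time_s: 17.18
ee_pos: [481.5, -0.9, -19.9]
ee_rot: [180.0, -0.0, 80.9]
force: [-0.3, -0.4, 0.9]
gripper_width: 0.4
gripper_force: 0.0
```

```bash
python3 st.py
```

```text
[481.54162954  -0.92398034 -19.88162613] [ 1.79954705e+02 -5.75384535e-03  8.08933770e+01] [-0.27565241 -0.38209282  0.87169461] u -50.00552592815111 v -73.34471668912352 qvel 0.8967173342483168
```

>>> step_arm(plan=[0,0.5,0,0,0,0,0,0.5,0,0,0,0,0,0.45,0,0,0,0,0,0.4,0,0,0,0,0,0,0,0,0,0])

```text
time_s: 17.6
ee_pos: [500.4, -3.3, -19.8]
ee_rot: [179.9, -0.0, 80.9]
force: [-0.5, -0.0, -0.3]
gripper_width: 0.5
gripper_force: 0.0
```

>>> step_arm(plan=[0,0,0,0,0,0,0,-0.8,0,0,0,0,0,0,-2,0,0,0,0,0,-2,0,0,0,-3.1,1.3,0,0,0,0])

```text
time_s: 18.02
ee_pos: [499.1, -31.4, 22.4]
ee_rot: [179.8, -0.1, 81.2]
force: [0.1, -0.2, 0.1]
gripper_width: 0.5
gripper_force: 0.0
```

>>> step_arm(plan=[-3.1,1.3,0,0,0,0,-3.1,1.3,0,0,0,0,0,0,0,0,0,0,0,0,0,0,0,0], hand=2.8)

```text
time_s: 18.35
ee_pos: [514.4, -100.9, 19.6]
ee_rot: [-180.0, -0.0, 80.8]
force: [-0.9, 0.8, -0.6]
gripper_width: 24.3
gripper_force: 0.0
```

```bash
python3 st.py; python3 -c "
from fs import *
run([[530,2,1.4],[534,4,1.37]])"; python3 look.py 14 "[530,0,1.40]" "[479,175,-.15]"|grep "^foot\|scope"
```

```text
[ 514.44651654 -100.86241528   19.58369711] [-1.79975920e+02 -1.66884714e-02  8.07841553e+01] [-0.8903337   0.77509349 -0.5554963 ] u -1.879387719114444 v -166.90911797644276 qvel 2.2455313615961914
[535.72170981   3.66265106   1.46213562] 0.914 centre uv 4.05324872524307 -58.79001927893758 heel uv 6.272615994072108 -103.73525716824072 askew 0.04933928851358846
[535.92877527   3.71667153   1.4459698 ] 0.913 centre uv 4.249235197284675 -58.70409130072608 heel uv 5.741767613418665 -103.67933278964739 askew 0.03317347114284716
scope-screw [540.9  62.3  60. ] [array([539.5,  57.9,  60. ])]
scene shim (array([535.81699969,   3.74466212,   1.46562976]), np.float64(0.8094527660082353)) scope (array([ 4.77672788e+02,  1.73644225e+02, -1.58660984e-01]), np.float64(0.7074642364778974))
foot [540.9  62.3   9. ] heel [531.1 -41.    8.5]
scope-screw [543.9  66.   60. ] [array([547.5,  70.8,  60. ])]
top shim (array([519.23944507, -28.52189395,   1.92876088]), np.float64(0.3484443678359045)) scope (array([ 4.80830019e+02,  1.77466088e+02, -1.59980318e-01]), np.float64(0.7708295680462679))
foot [543.9  66.    9. ] heel [535.  -70.7   8.5]
```

>>> step_arm(plan=[3.2,1.8,0,0,0,0,3.2,1.8,0,0,0,0,3.2,1.8,0,0,0,0,0,0,0,0,0,0,0,0,0,0,0,0], hand=0)

```text
time_s: 19.02
ee_pos: [583.8, -11.3, 19.5]
ee_rot: [-180.0, -0.0, 81.2]
force: [-0.9, -0.7, 0.1]
gripper_width: 0.6
gripper_force: 0.0
```

>>> step_arm(plan=[0,0,2,0,0,0,0,0,1.97,0,0,0,0,0,0,0,0,0,0,0,0,0,0,0,0,0,0,0,0,0])

```text
time_s: 19.43
ee_pos: [583.4, -13.9, -19.2]
ee_rot: [180.0, -0.0, 80.9]
force: [0.2, -0.1, -0.1]
gripper_width: 0.7
gripper_force: 0.0
```

```bash
python3 st.py
```

```text
[583.35814337 -13.91935109 -19.21966757] [ 1.79970488e+02 -3.68273162e-03  8.09261083e+01] [ 0.20986884 -0.07191665 -0.09046735] u 52.59062744698393 v -70.26065098058822 qvel 0.9350070763669344
```

Push from u 52.6 to about 33.5 in slow steps, then retreat behind the heel and check.

>>> step_arm(plan=[0,-0.6,0,0,0,0,0,-0.5,0,0,0,0,0,-0.35,0,0,0,0,0,-0.25,0,0,0,0,0,-0.2,0,0,0,0])

```text
time_s: 19.85
ee_pos: [564.8, -10.6, -19.3]
ee_rot: [179.9, -0.0, 81.0]
force: [1.3, -0.4, 0.7]
gripper_width: 0.5
gripper_force: 0.5
```

>>> step_arm(plan=[0,0,0,0,0,0,0,0.8,0,0,0,0,0,0,-2,0,0,0,0,0,-2,0,0,0,-3.2,-1.4,0,0,0,0])

```text
time_s: 20.27
ee_pos: [560.8, -38.8, 23.6]
ee_rot: [179.3, -0.2, 81.2]
force: [2.2, -1.1, -0.8]
gripper_width: -0.1
gripper_force: 0.0
```

>>> step_arm(plan=[-3.2,-1.4,0,0,0,0,-3.2,-1.4,0,0,0,0,0,0,0,0,0,0,0,0,0,0,0,0], hand=2.8)

```text
time_s: 20.6
ee_pos: [515.8, -101.2, 20.1]
ee_rot: [-180.0, -0.0, 80.8]
force: [0.9, 0.4, -1.1]
gripper_width: 23.6
gripper_force: 0.0
```

```bash
python3 st.py; python3 -c "
from fs import *
run([[530,2,1.4],[534,4,1.43]])"
```

```text
[ 515.81925276 -101.24613047   20.0525274 ] [-1.79998411e+02 -1.96399785e-02  8.07640291e+01] [ 0.8822618   0.43658377 -1.06029008] u -0.46353896003386197 v -167.07347848362602 qvel 2.32175425489503
[532.31623959   6.53965398   1.41108356] 0.905 centre uv 0.23751970135907285 -56.484680844149395 heel uv 0.16044542808900886 -101.4846148391721 askew -0.0017127624656373686
[531.88704266   6.13065678   1.41089253] 0.907 centre uv -0.1219781036718981 -56.95611487760282 heel uv -0.2076490099174375 -101.95603332748252 askew -0.0019037990666050109
```

Shim is centred (u≈0) and square (askew≈0). Now the straight push from the heel.

>>> step_arm(plan=[0,0,2,0,0,0,0,0,2,0,0,0,0,0,0,0,0,0,0,0,0,0,0,0,0,0,0,0,0,0])

```text
time_s: 21.07
ee_pos: [517.2, -99.5, -19.4]
ee_rot: [179.9, -0.0, 81.0]
force: [0.1, 0.2, 0.2]
gripper_width: 27.8
gripper_force: 0.0
```

```bash
python3 st.py
```

```text
[517.24351168 -99.52369438 -19.44043199] [ 1.79929372e+02 -8.92316406e-03  8.10086640e+01] [0.12736238 0.17472681 0.15654428] u 0.6738898119068608 v -165.14953582762098 qvel 0.8527322635547927
```

>>> step_arm(plan=[1.0,0,0,0,0,0,1.0,0,0,0,0,0,1.0,0,0,0,0,0,0.8,0,0,0,0,0,0.6,0,0,0,0,0])

```text
time_s: 21.48
ee_pos: [523.2, -55.1, -19.6]
ee_rot: [180.0, -0.0, 81.0]
force: [0.1, 0.4, -0.2]
gripper_width: 27.9
gripper_force: 0.4
```

>>> step_arm(plan=[0.6,0,0,0,0,0,0.6,0,0,0,0,0,0.6,0,0,0,0,0,0.6,0,0,0,0,0,0.5,0,0,0,0,0])

```text
time_s: 21.9
ee_pos: [527.6, -27.5, -20.0]
ee_rot: [180.0, -0.0, 80.9]
force: [-0.4, -0.6, 1.5]
gripper_width: 28.1
gripper_force: 0.5
```

>>> step_arm(plan=[0.4,0,0,0,0,0,0.3,0,0,0,0,0,0,0,0,0,0,0])

```text
time_s: 22.15
ee_pos: [528.6, -20.4, -20.0]
ee_rot: [-180.0, -0.0, 81.0]
force: [-0.2, -0.1, 0.0]
gripper_width: 27.9
gripper_force: 0.0
```

```bash
python3 st.py
```

```text
[528.619635   -20.44263745 -20.01258782] [-1.79997360e+02 -2.14836017e-02  8.09637160e+01] [-0.20453502 -0.08098924  0.02687852] u -0.4546870397175109 v -85.26239004479784 qvel 0.5246435643787573
```

>>> step_arm(plan=[0.25,0,0,0,0,0,0.25,0,0,0,0,0,0,0,0,0,0,0])

```text
time_s: 22.4
ee_pos: [529.3, -15.8, -20.0]
ee_rot: [-180.0, -0.0, 80.9]
force: [0.9, 0.4, -0.3]
gripper_width: 27.9
gripper_force: 0.0
```

>>> step_arm(plan=[0.15,0,0,0,0,0,0,0,0,0,0,0])

```text
time_s: 22.57
ee_pos: [529.5, -14.5, -20.0]
ee_rot: [-180.0, -0.0, 80.9]
force: [-0.3, -0.1, 0.5]
gripper_width: 28.3
gripper_force: 0.0
```

>>> step_arm(plan=[0.15,0,0,0,0,0,0,0,0,0,0,0])

```text
time_s: 22.73
ee_pos: [529.7, -13.2, -20.0]
ee_rot: [-180.0, 0.0, 81.0]
force: [0.2, -0.9, 0.1]
gripper_width: 28.0
gripper_force: 0.3
```

>>> step_arm(plan=[0.1,0,0,0,0,0,0,0,0,0,0,0])

```text
time_s: 22.9
ee_pos: [529.8, -12.6, -20.0]
ee_rot: [-180.0, 0.0, 81.0]
force: [-1.0, -3.3, -0.1]
gripper_width: 27.8
gripper_force: 1.8
```

Contact (3 N). Continue in 1 mm steps.

>>> step_arm(plan=[0.1,0,0,0,0,0,0,0,0,0,0,0])

```text
time_s: 23.07
ee_pos: [529.9, -12.1, -20.0]
ee_rot: [-180.0, 0.1, 81.0]
force: [-0.9, -7.2, -0.7]
gripper_width: 27.8
gripper_force: 3.0
```

>>> step_arm(plan=[0.08,0,0,0,0,0,0,0,0,0,0,0])

```text
time_s: 23.23
ee_pos: [530.0, -11.9, -20.0]
ee_rot: [-180.0, 0.1, 81.0]
force: [0.2, -9.1, 0.6]
gripper_width: 27.7
gripper_force: 4.1
```

>>> step_arm(plan=[0.08,0,0,0,0,0,0,0,0,0,0,0,0,0,0,0,0,0])

```text
time_s: 23.48
ee_pos: [530.0, -11.7, -19.9]
ee_rot: [-180.0, 0.2, 81.0]
force: [-2.0, -9.7, 0.2]
gripper_width: 28.0
gripper_force: 5.1
```

```bash
python3 st.py; python3 look.py 15 "[538,40,1.41]" "[478,174,-.157]"|grep "scope"
```

```text
[530.03712703 -11.69716134 -19.92729704] [-179.99053827    0.18199426   81.0418278 ] [-1.99603428 -9.74038969  0.16415308] u -0.4220350563399027 v -76.40284322150409 qvel 0.11610160932672296
scope-screw [542.1  62.4  60. ] [array([535.9,  57.1,  60. ])]
scene shim (array([523.95797427, -16.00237144,   1.45433518]), np.float64(0.500182949140139)) scope (array([ 4.78243176e+02,  1.73467607e+02, -1.52957659e-01]), np.float64(0.7047649115700559))
scope-screw [542.7  69.3  60. ] []
top shim (array([525.33870514,  76.02756014,   1.21367909]), np.float64(0.38960427135678394)) scope (array([ 4.80667457e+02,  1.81299411e+02, -1.69115722e-01]), np.float64(0.4249230211918131))
```

>>> step_arm(plan=[-1,0,0,0,0,0,-2,0,0,0,0,0,0,0,-3,0,0,0,0,0,-3,0,0,0,0,0,-2.5,0,0,0])

```text
time_s: 24.1
ee_pos: [525.8, -39.3, 66.4]
ee_rot: [180.0, -0.1, 80.9]
force: [0.0, 0.3, -0.0]
gripper_width: 28.2
gripper_force: 0.0
```

>>> step_arm(plan=[0,0,0,0,0,0,0,0,0,0,0,0,0,0,0,0,0,0], hand=0)

```text
time_s: 24.35
ee_pos: [525.0, -39.0, 64.4]
ee_rot: [-179.9, -0.0, 80.9]
force: [-0.5, -0.5, -0.3]
gripper_width: 10.7
gripper_force: 0.0
```

```bash
python3 st.py;  python3 -c "
from fs import *
run([[539,42,1.41],[537,45,1.43]])
from go import rows
rows([*FO,66],81.0,5)
for n in('scene','top'):
    g=viewer.grab_frame(n); print([(round(r['score'],2),ground(g,r['location'],60).round(1)) for r in viewer.pinpoint('press_screw',g)])
"; python3 look.py 16 "[538,40,1.41]" "[478,174,-.157]"|grep "scope"
```

```text
[524.96729622 -39.02278508  64.44959267] [-1.79936465e+02 -3.36762670e-02  8.09326918e+01] [-0.49996641 -0.53557366 -0.32481396] u -1.1569908737597387 v -104.18508101799544 qvel 1.1265370953772484
[537.95253948  48.07889283   1.43199754] 0.875 centre uv -0.7323129789972289 -14.576022256541563 heel uv 0.1316885819827256 -59.56772706201236 askew 0.01920121453857146
[537.80905452  48.19680838   1.42619927] 0.876 centre uv -0.8925639244550787 -14.482151883334177 heel uv -0.28944971811539055 -59.478110071310475 askew 0.013402939196327818
2.08,0.03,-0.04,-0.000,-0.000,-0.000,
2.08,0.03,-0.04,-0.000,-0.000,-0.000,
2.08,0.03,-0.04,-0.000,-0.000,-0.000,
2.08,0.03,-0.04,-0.000,-0.000,-0.000,
2.08,0.03,-0.04,-0.000,-0.000,-0.000


[(0.79, array([534.2,  60.5,  60. ]))]
[(0.84, array([541.6,  67.4,  60. ])), (0.17, array([477.1, 163.4,  60. ]))]
scope-screw [540.6  62.8  60. ] [array([540.6,  65. ,  60. ])]
scene shim (array([538.07115442,  47.09520225,   1.42545204]), np.float64(0.6227852586817859)) scope (array([ 4.77999011e+02,  1.74475660e+02, -1.63812691e-01]), np.float64(0.7053860434120335))
scope-screw [551.4 126.8  60. ] [array([540. ,  64.5,  60. ])]
top shim (array([531.98671795,  50.20384436,   1.55559379]), np.float64(0.3503164148262947)) scope (array([ 4.90734914e+02,  2.39570859e+02, -1.81087144e-01]), np.float64(0.5364367207432725))
```

Shim is centred at u≈-0.5, square to within 0.02 rad, heel at v≈-59.5; scope moved by about 1 mm at most. Go above the screw and press.

>>> step_arm(plan=[2.09,0.02,0,0,0,0,2.09,0.02,0,0,0,0,2.09,0.02,0,0,0,0,2.09,0.02,0,0,0,0,2.09,0.02,0,0,0,0])

```text
time_s: 25.22
ee_pos: [543.2, 64.8, 65.0]
ee_rot: [-180.0, -0.0, 80.9]
force: [0.4, -0.3, 0.5]
gripper_width: 0.2
gripper_force: 0.0
```

>>> step_arm(plan=[0,0,1,0,0,0,0,0,0.8,0,0,0,0,0,0.5,0,0,0,0,0,0,0,0,0,0,0,0,0,0,0])

```text
time_s: 25.63
ee_pos: [542.5, 62.9, 41.4]
ee_rot: [-179.9, 0.0, 80.9]
force: [-0.3, 0.8, 0.1]
gripper_width: 0.5
gripper_force: 0.0
```

```bash
python3 st.py
```

```text
[542.49408687  62.86561343  41.40107523] [-1.79914909e+02  2.87011743e-02  8.08846787e+01] [-0.26487704  0.82732319  0.08884083] u 0.2233908700526367 v -0.8094132511856389 qvel 1.0299086446466572
```

>>> step_arm(plan=[0,0,0.25,0,0,0,0,0,0.2,0,0,0,0,0,0,0,0,0,0,0,0,0,0,0])

```text
time_s: 25.97
ee_pos: [543.1, 63.6, 37.6]
ee_rot: [180.0, -0.0, 80.9]
force: [-1.4, -0.9, 0.5]
gripper_width: 0.5
gripper_force: 0.0
```

>>> step_arm(plan=[0,0,0.1,0,0,0,0,0,0,0,0,0])

```text
time_s: 26.13
ee_pos: [543.1, 63.8, 36.6]
ee_rot: [180.0, -0.0, 80.9]
force: [0.2, 0.0, -0.0]
gripper_width: 0.4
gripper_force: 0.0
```

>>> step_arm(plan=[0,0,0.1,0,0,0,0,0,0,0,0,0])

```text
time_s: 26.3
ee_pos: [543.0, 63.8, 35.4]
ee_rot: [-180.0, -0.0, 81.0]
force: [-0.4, -0.3, 0.1]
gripper_width: 0.6
gripper_force: 0.0
```

>>> step_arm(plan=[0,0,0.08,0,0,0,0,0,0,0,0,0])

```text
time_s: 26.47
ee_pos: [543.1, 63.9, 35.1]
ee_rot: [180.0, -0.0, 81.0]
force: [-1.9, -0.4, 4.0]
gripper_width: 0.5
gripper_force: 1.8
```

>>> step_arm(plan=[0,0,0.06,0,0,0,0,0,0,0,0,0])

```text
time_s: 26.63
ee_pos: [543.2, 63.9, 35.1]
ee_rot: [180.0, -0.0, 81.0]
force: [-1.4, -1.2, 8.9]
gripper_width: 0.2
gripper_force: 3.8
```

>>> step_arm(plan=[0,0,0.04,0,0,0,0,0,0,0,0,0])

```text
time_s: 26.8
ee_pos: [543.2, 63.8, 35.1]
ee_rot: [180.0, -0.0, 81.0]
force: [-3.2, -1.3, 9.4]
gripper_width: 0.7
gripper_force: 5.0
```

>>> step_arm(plan=[0,0,0.01,0,0,0,0,0,0,0,0,0,0,0,0,0,0,0,0,0,0,0,0,0,0,0,0,0,0,0])

```text
time_s: 27.22
ee_pos: [543.2, 63.9, 35.1]
ee_rot: [180.0, -0.0, 80.9]
force: [-2.9, -0.7, 10.2]
gripper_width: 0.2
gripper_force: 5.2
```

>>> step_arm(plan=[0,0,0,0,0,0,0,0,0,0,0,0,0,0,0,0,0,0,0,0,0,0,0,0,0,0,0,0,0,0])

```text
time_s: 27.63
ee_pos: [543.2, 63.8, 35.1]
ee_rot: [180.0, -0.0, 81.0]
force: [-2.3, -0.4, 10.5]
gripper_width: 0.1
gripper_force: 5.2
```

The force holds at about 10.5 N with no sink: TCP z stays at 35.1, so the true tip is at about 60 mm, the level screw height. Handing in.

```bash
python3 -c "
from workcell import env; print(env.job_done())"
```

```text
the job is handed in; nothing more can be done
None
```

I pushed the black shim squarely under the short foot until it was snug (push force about 10 N). I then handed in while pressing the screw head at about 10.5 N; the microscope stayed level and nothing else on the bench was touched, as far as I could measure.

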